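Sort hardware into the trays that carry its specimen

TASK

Put the three stray parts away: the loose sheave, the loose pale ring and the loose wing nut each go into the open pocket of the tray that has the same part fixed on its ledge as a specimen. Lay each part flat on the pocket's floor, in the middle. Leave the brass tin and the big wooden ring, which have no tray, where they are.

Things in the scene. Friction and masses are not known exactly. Their poses are not given: they have to be found in the camera images.
- sheave_center (a point): The loose sheave: a dark brown turned wooden pulley wheel lying flat, 63 mm across, 22 mm high, about 60 g, solid (closed bore), grooved round its edge. The point is its centre, 11 mm above its underside; z is its axis.
- ring_center (a point): The loose pale ring: a pale wooden ring lying flat, 75 mm outside and 45 mm inside diameter (its wall 15 mm wide, middle of the wall 30 mm from the centre), 14 mm high, about 30 g. The point is its centre, 7 mm above its underside (in the middle of the hole); z is its axis. It is taken by the wall, one finger in the hole.
- wing_nut_center (a point): The loose wing nut: dark iron, standing on its round hub of 20 mm diameter and 10 mm height; two thin wings along its y axis make it 42 mm long and 19 mm high, about 30 g. The point is on the hub's axis, 9.5 mm above its underside; z up. Grip it low, across the hub along its x axis, beside the wings.
- sheave_tray_pocket (a point): Plywood tray, 185 x 104 mm, fixed. Point: middle of its open pocket's floor (4 mm above the bench, 92 mm square); z up, x to the ledge. Rim 6 mm thick, top 14 mm above the bench, at the corners only: 52 mm finger gaps in the middle of the front (-x) and both sides. Behind (x 52 to 133 mm) a 14 mm high ledge with a fixed sheave as specimen (top 36 mm above the bench, centre x = 92 mm).
- ring_tray_pocket (a point): Plywood tray, 185 x 104 mm, fixed. Point: middle of its open pocket's floor (4 mm above the bench, 92 mm square); z up, x to the ledge. Rim 6 mm thick, top 14 mm above the bench, at the corners only: 52 mm finger gaps in the middle of the front (-x) and both sides. Behind (x 52 to 133 mm) a 14 mm high ledge with a fixed pale ring as specimen (top 28 mm above the bench, centre x = 92 mm).
- wing_nut_tray_pocket (a point): Plywood tray, 185 x 104 mm, fixed. Point: middle of its open pocket's floor (4 mm above the bench, 92 mm square); z up, x to the ledge. Rim 6 mm thick, top 14 mm above the bench, at the corners only: 52 mm finger gaps in the middle of the front (-x) and both sides. Behind (x 52 to 133 mm) a 14 mm high ledge with a fixed wing nut as specimen (top 33 mm above the bench, centre x = 92 mm).
- brass_tin_center (a point): Not to be disturbed: a loose, open brass tin standing among the parts, 58 mm across, 39 mm high. The point is its centre, half-way up.
- wood_ring_center (a point): Not to be disturbed: a loose brown wooden ring lying flat, bigger than the pale one: 105 mm across, 18 mm high. The point is its centre, half-way up.

How it is judged (in metres and radians):
At the end, for the whole second after the job is handed in: Sheave, pale ring and wing nut each lie at rest, flat (within 7 degrees) on the floor (3 mm) of the pocket of the tray with their own specimen, centre within 15 mm of the pocket's middle; brass tin and wooden ring are within 20 mm of where they stood (horizontal distance between sheave_center and sheave_tray_pocket below 0.015 m and z of sheave_center in the frame of sheave_tray_pocket between 0.008 and 0.014 m and angle between each of sheave_center, ring_center, wing_nut_center's own z axis and vertical below 0.12 rad and linear speed of each of sheave, ring, wing_nut below 0.01 m/s and horizontal distance between ring_center and ring_tray_pocket below 0.015 m and z of ring_center in the frame of ring_tray_pocket between 0.004 and 0.01 m and horizontal distance between wing_nut_center and wing_nut_tray_pocket below 0.015 m and z of wing_nut_center in the frame of wing_nut_tray_pocket between 0.0065 and 0.0125 m and distance of each of brass_tin_center, wood_ring_center from where it was at the start of the episode below 0.02 m); the robot touches nothing.
It fails at once if the brass tin is shifted by more than 20 mm (distance of brass_tin_center from where it was at the start of the episode above 0.02 m).
It fails at once if the big wooden ring is shifted by more than 20 mm (distance of wood_ring_center from where it was at the start of the episode above 0.02 m).
It also fails if it takes over 77 s, if anything falls off the work surface, if the arm or the gripper's body presses on something with over 40 N, if the wrist force passes 120 N, or if a joint passes its speed limit or range.

ROBOT

A 6-joint arm with a two-finger parallel gripper is mounted at the origin on a cart in front of the work surface, level with it; the furniture and walls round the work are solid. World frame = base frame: x ahead of the robot, y to its left, z up, the work surface at z = 0. Lengths are in m, angles in degrees, forces in N, time in s.
With the tool pointing down it reaches from about 0.375 to 0.9 m from the base axis. Payload 3.1 kg.
Tool frame: the origin (TCP) lies on the centre line of the jaws, within the pads' length; the fingertips stand 14 mm ahead of it and the grasp point (between the pads) lies 5 mm behind it (bot.tips_ahead is the distance from the TCP to the fingertips, in m); z points along the fingers, y is the line along which they close (so a half turn about z gives the same grasp; the last joint's range is limited). The gripper opens to 87 mm and grips with 3 to 60 N. Pads are 19 mm wide; open, the fingers measure 117 mm over their backs; the gripper's body (75 mm by 190 mm) begins 51 mm behind the grasp point.
Start: joints at [-10.227, 30.224, 82.088, -0, 67.689, -10.227], TCP at [0.625, 0, 0.237] pointing down, gripper open.
Joint ranges: [-176.69, 176.69], [-43.24, 126.21], [12.49, 139.97], [-82, 262], [0, 151.66], [-163.58, 163.58]. Speed limits (degrees/s): [159.86, 159.86, 180, 180, 180, 180].

INTERFACE

Orientations are given as a 3x3 rotation matrix whose columns are the frame's x, y, z axes.
In Python, from rig import bot gives the robot as it stands.
- The arm moves only by the tool play_rows, never from a script. Its argument "moves" is a list that holds one entry, the list of rows, each a list of 6 numbers: the shift along the tool's x, y, z in mm, then the turn, a rotation vector about the tool's x, y, z in rad. A call has 1 to 5 rows; each row shifts and turns the commanded pose from where the row before left it, along the tool's axes as they then stand; what a row does not reach is not made up. A row lasts 1/10 s, in which the tool goes at most 50 mm and 8.59 degrees, less where a joint would pass 70% of its speed; a pose out of reach is approached as far as the arm can. A call with a gripper value outside its range is refused whole. "fingers" is the opening, from -1 (shut) to 1 (fully open), set as the call begins (left out, the last holds). The fingers move at their own pace and stop on an object; the grip force is fixed at half the most. Time passes only in rows, so rows that do not move let the fingers close. It gives the time, the measured TCP pose, the force, the opening and the grip force at its end, in the units of the state.
- bot.read_state(): the state, without advancing time (a new reading comes with each control period).
- bot.capture(name): name is "scene" or "side" or "wrist"; returns a dict with "image" (480x640x3 uint8, blue, green, red), "fx", "fy", "cx", "cy" (pixels), "R" (3x3) and "t" (3): a world point X has camera coordinates R X + t. Camera axes: x right, y down, z forward; pixel columns grow to the right and rows downward; lengths in m; the calibration is good to about 2 mm. A picture is of the moment at which its call begins. There is no depth.
- bot.hand_in(): hands the job in; it is judged then, once.
Trained networks look in a picture, given as the dict that the camera call returned (one of the last four; its "shot" number tells which), for a name from the list of things; names that differ only in an ending like _2 or _b are one class to them, and where a whole thing is asked for, a point or a joint stands for the part that bears it (a point fixed in the world has none). Each returns a list of dicts, best first, with "confidence" (0 to 1); they miss things now and then, are a little off and sometimes report something else, mostly with a low value. They report only what shows in the picture. A call takes as long as a camera call.
- bot.search_frame(picture, query): "centre" ([column, row] in pixels, amid what is visible of it).
- bot.silhouettes(picture, query): "pixels" (480x640 bool, what is visible of it) and "centre" ([column, row] in pixels, amid what is visible of it).
- bot.pinpoint(picture, query): "centre" ([column, row] in pixels: a listed point, or the origin of a listed thing).
The state is a dict: "time_s": time; "joint_positions": joint angles; "qvel": joint speeds; "tau": joint torques, N m; "position": TCP position; "tcp_rot": TCP orientation; "force": force on the tool from outside, world axes, zero at the start; "moment": the same for the moment, N m; "opening": opening from 0.0 (shut) to 1.0 (fully open); "grasp_force": force on a finger pad.
Only numpy, scipy, OpenCV 4.12 (cv2) and the standard library are available. Lean on these libraries where they do the work, as an engineer would, in place of code of your own. Each camera call takes 0.05 s, during which the arm holds its last target. There are 200 camera calls.

## Working session

There is one attempt and no reset: what is moved stays moved. The work goes in short steps, Python scripts to look and compute and a tool call to move; the robot and the scene stay as the last step left them, time stands still between calls to the robot, and variables do not carry over. Pictures are saved under pics/ and viewed, at most 19 in all, crops included, and the job is handed in when it is done.

Besides the shell and the picture viewer there is one more tool, called after "Request:" by a JSON object that holds its "op" and its "data". play_rows: Moves the arm, as the interface text tells. Its arguments: {"type":"object","properties":{"moves":{"type":"array","items":{"type":"array","items":{"type":"array","items":{"type":"number"}}}},"fingers":{"type":"number"}},"required":["moves"]}

```bash
mkdir -p pics; ls
cat > h.py <<'E'
import numpy as np, cv2
from rig import bot
def ray(p,uv,z):
    R=np.array(p["R"]);t=np.array(p["t"]);c=-R.T@t
    d=R.T@np.array([(uv[0]-p["cx"])/p["fx"],(uv[1]-p["cy"])/p["fy"],1.])
    return c+d*(z-c[2])/d[2]
Z=dict(sheave_center=.011,ring_center=.007,wing_nut_center=.0095,sheave_tray_pocket=.004,ring_tray_pocket=.004,wing_nut_tray_pocket=.004,brass_tin_center=.02,wood_ring_center=.009)
E
python3 - <<'E'
from h import *
for n in("scene","side"):
    p=bot.capture(n); cv2.imwrite(f"pics/{n}.png",p["image"])
    print(n,-np.array(p["R"]).T@np.array(p["t"]))
    for q,z in Z.items():
        for d in bot.pinpoint(p,q)[:3]:
            print(q,np.round(d["centre"]),round(d["confidence"],2),np.round(ray(p,d["centre"],z)[:2],3))
E
```

```text
pics
scene [ 0.16714038 -0.40861027  0.57359565]
sheave_center [298. 316.] 0.93 [0.497 0.139]
ring_center [339. 350.] 0.75 [0.511 0.042]
wing_nut_center [352. 277.] 0.6 [0.638 0.176]
wing_nut_center [223. 243.] 0.58 [0.487 0.409]
sheave_tray_pocket [299. 249.] 0.96 [0.608 0.313]
ring_tray_pocket [420. 316.] 0.94 [0.673 0.034]
wing_nut_tray_pocket [350. 276.] 0.96 [0.641 0.185]
wing_nut_tray_pocket [297. 317.] 0.38 [0.499 0.144]
wing_nut_tray_pocket [262. 214.] 0.29 [0.614 0.477]
brass_tin_center [264. 283.] 0.93 [0.487 0.238]
wood_ring_center [262. 216.] 0.62 [0.605 0.462]
side [0.45194201 0.99015411 0.43000782]
sheave_center [376. 235.] 0.6 [0.503 0.132]
ring_center [375. 214.] 0.71 [0.513 0.027]
wing_nut_center [368. 330.] 0.77 [0.491 0.426]
sheave_tray_pocket [302. 283.] 0.65 [0.608 0.31 ]
ring_tray_pocket [299. 210.] 0.98 [0.676 0.021]
wing_nut_tray_pocket [302. 244.] 0.81 [0.637 0.176]
brass_tin_center [381. 261.] 0.9 [0.486 0.246]
wood_ring_center [301. 211.] 0.75 [0.668 0.038]
wood_ring_center [278. 337.] 0.67 [0.609 0.46 ]
```

View pics/scene.png

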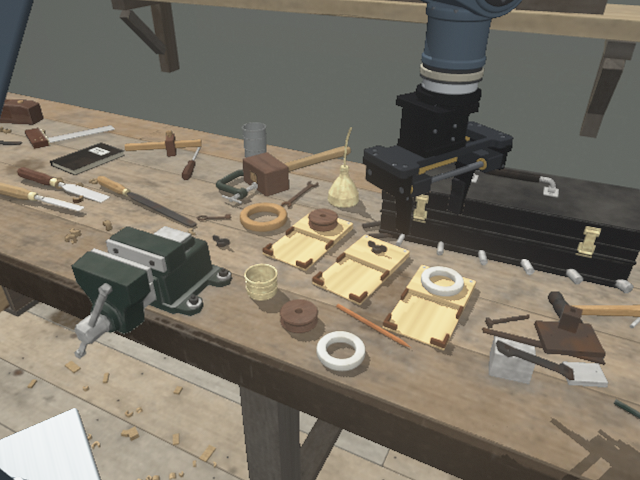

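View pics/side.png

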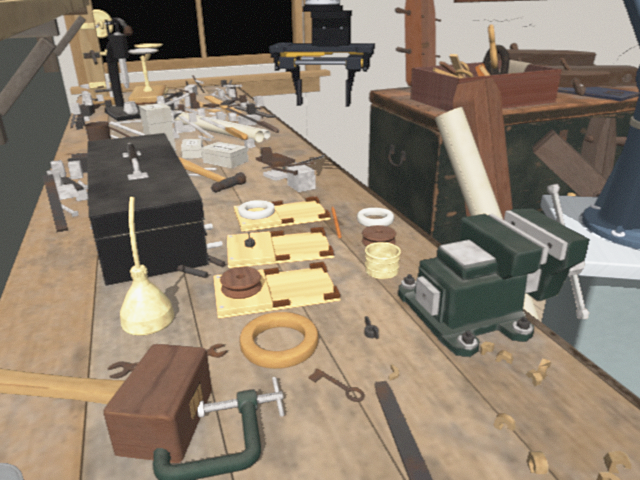

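The scene view shows the sheave at (298,316), the ring at (341,350), the loose nut at (221,241) beside the vise, and the three trays at (300,249), (350,276) and (425,316). The side view agrees, so the second wood_ring hit there (301,211) is false.

Run:
```python
from h import *
s=bot.read_state(); print(s["position"],np.round(s["tcp_rot"],2).tolist(),s["opening"],bot.tips_ahead)
p=bot.capture("wrist"); cv2.imwrite("pics/w0.png",p["image"]); print(-np.array(p["R"]).T@np.array(p["t"]),np.round(p["R"],2).tolist(),p["fx"])
for uv in [(0,0),(639,0),(639,479),(0,479)]: print(ray(p,uv,0))
```

```text
[6.24971310e-01 2.87655837e-05 2.36563633e-01] [[0.0, 1.0, -0.0], [1.0, -0.0, -0.0], [-0.0, -0.0, -1.0]] 0.9987497799568051 0.014
[0.6250552  0.08221059 0.38451792] [[1.0, -0.0, 0.0], [-0.0, -0.96, 0.29], [0.0, -0.29, -0.96]] 417.03308871619635
[0.36264545 0.16713105 0.        ]
[0.88757572 0.16688437 0.        ]
[ 1.00018653 -0.3349931   0.        ]
[ 0.2493279  -0.33393951  0.        ]
```

View pics/w0.png

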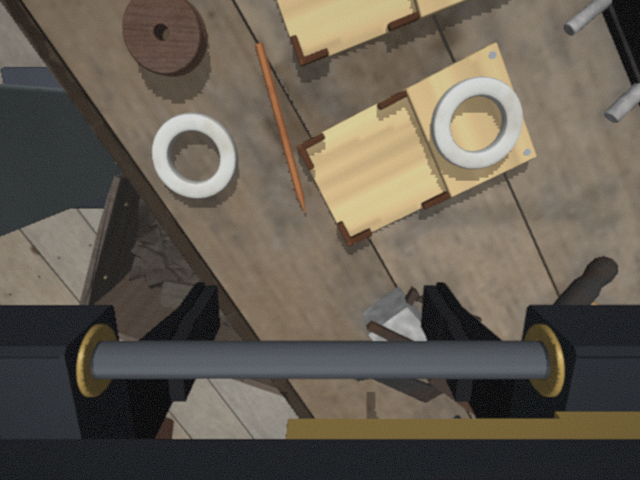

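The wrist view shows the sheave at (165,33), the ring at (194,156), and the ring tray pocket at (378,175), with the tray turned about 28°.

Request:
{"op": "play_rows", "data": {"moves": [[[35,-8,-8,0,0,0],[35,-8,-8,0,0,0],[35,-8,-8,0,0,0],[35,-8,-8,0,0,0],[0,0,0,0,0,0]]]}}

```text
time_s: 1.45
position: [0.5921, 0.1443, 0.2699]
tcp_rot: [[-0.005, 1.0, 0.002], [1.0, 0.005, 0.002], [0.002, 0.002, -1.0]]
force: [-0.0, -1.2, -0.0]
opening: 0.996
grasp_force: 0.0
```

```bash
cat >> h.py <<'E'
def look(tag,qs=Z,cam="wrist"):
    p=bot.capture(cam); cv2.imwrite(f"pics/{tag}.png",p["image"])
    s=bot.read_state(); print("tcp",np.round(s["position"],4),"yaw of tool y",round(np.degrees(np.arctan2(s["tcp_rot"][1][1],s["tcp_rot"][0][1])),1))
    for q in qs:
        for d in bot.pinpoint(p,q)[:2]:
            print(q,np.round(d["centre"]),round(d["confidence"],2),np.round(ray(p,d["centre"],Z[q])[:2],4))
    return p
E
python3 -c "
from h import *
look('w1')"
```

```text
tcp [0.5926 0.1421 0.2693] yaw of tool y 0.2
sheave_center [228. 200.] 0.97 [0.5012 0.1393]
ring_tray_pocket [393. 302.] 0.87 [0.6735 0.0254]
wing_nut_tray_pocket [368. 156.] 0.64 [0.6401 0.1821]
brass_tin_center [203.  87.] 0.67 [0.4873 0.2442]
```

View pics/w1.png

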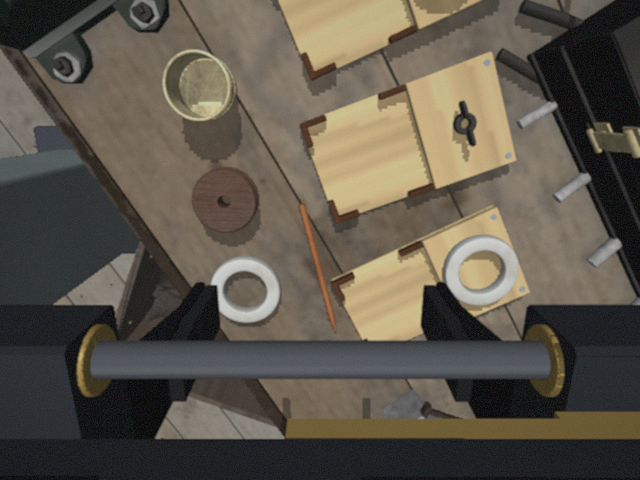

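The picture shows the sheave at (225,200), the ring at (246,291), the tin at (200,87), the nut tray pocket at (368,156) turned about 19°, and the vise foot at (145,10). Next I look further to +y.

Request:
{"op": "play_rows", "data": {"moves": [[[35,-8,0,0,0,0],[35,-8,0,0,0,0],[35,-8,0,0,0,0],[35,-8,0,0,0,0],[0,0,0,0,0,0]]]}}

```text
time_s: 2.4
position: [0.5598, 0.2836, 0.2684]
tcp_rot: [[-0.004, 1.0, -0.001], [1.0, 0.004, 0.002], [0.002, -0.001, -1.0]]
force: [0.0, -0.4, -0.3]
opening: 0.997
grasp_force: 0.0
```

```bash
python3 -c "
from h import *
look('w2')"
```

```text
tcp [0.5604 0.2815 0.2683] yaw of tool y 0.2
sheave_center [264. 326.] 0.79 [0.4998 0.1394]
ring_center [277. 400.] 0.75 [0.5107 0.0406]
wing_nut_center [238.  44.] 0.72 [0.4865 0.421 ]
sheave_tray_pocket [372. 159.] 0.75 [0.6112 0.3187]
ring_tray_pocket [417. 413.] 0.58 [0.6755 0.0203]
wing_nut_tray_pocket [394. 285.] 0.94 [0.6399 0.1851]
brass_tin_center [245. 236.] 0.56 [0.4851 0.2447]
```

View pics/w2.png

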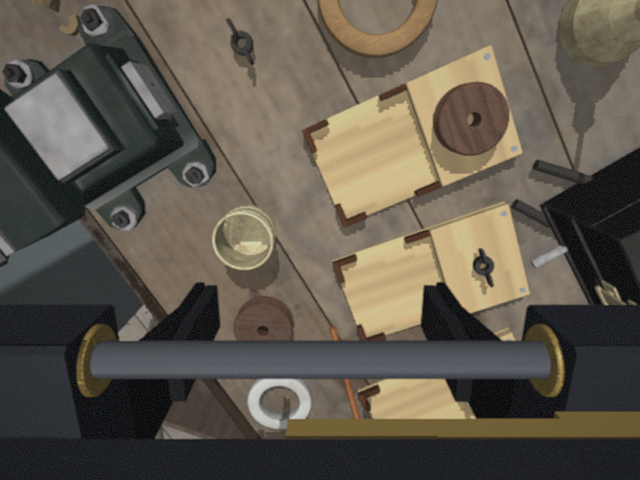

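The picture shows the loose nut at (241,44) with its x axis at about 24°, the vise to its left, and the sheave tray pocket at (370,159). I check the vise height and all the yaws.

Run:
```python
from h import *
P={n:bot.capture(n) for n in("scene","side","wrist")}
M={n:np.array([[p["fx"],0,p["cx"]],[0,p["fy"],p["cy"]],[0,0,1]])@np.c_[p["R"],p["t"]] for n,p in P.items()}
def tri(o):
    A=[]
    for n,(u,v) in o.items(): A+= [u*M[n][2]-M[n][0], v*M[n][2]-M[n][1]]
    X=np.linalg.svd(np.array(A))[2][-1]; return np.round(X[:3]/X[3],3)
print("plate",tri(dict(side=(430,285),wrist=(148,85))),"anvil",tri(dict(side=(458,255),wrist=(55,125))))
p=P["wrist"]
def yaw(a,b,za,zb):
    d=ray(p,b,zb)-ray(p,a,za); return round(np.degrees(np.arctan2(d[1],d[0])),1)
print("sheavetray",yaw((372,159),(473,118),.004,.036),"nuttray",yaw((394,285),(485,264),.004,.02))
print("edges: sheave", yaw((303,129),(488,47),.014,.014), yaw((343,221),(522,152),.014,.014),"nut",yaw((334,261),(508,203),.014,.014))
print("nut y",yaw((252,68),(230,20),.015,.015))
i=p["image"][0:100,180:300]; cv2.imwrite("pics/c.png",cv2.resize(i,None,fx=5,fy=5,interpolation=2))
```

```text
plate [0.416 0.378 0.058] anvil [0.373 0.352 0.099]
sheavetray 25.1 nuttray 18.8
edges: sheave 23.1 21.8 nut 19.5
nut y 113.9
```

View pics/c.png

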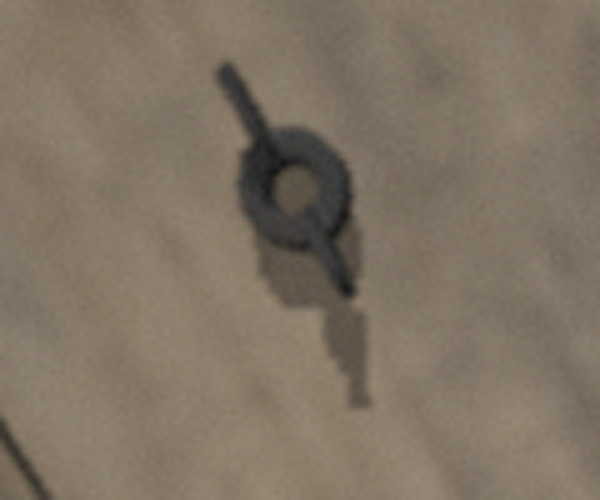

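The crop puts the nut's hub at about (239,38) in the wrist view, with its wings along about 117°. Gripping across the hub here would put the gripper body over the vise, so I grip along the wings first, with the body parallel to the vise, slide the nut clear and then regrip it.

```bash
cat >> h.py <<'E'
from scipy.spatial.transform import Rotation as Ro
def plan(x,y,z,yaw=None,n=5):
    s=bot.read_state(); R=np.array(s["tcp_rot"]);p=np.array(s["position"])
    y0=np.arctan2(R[1,1],R[0,1]); y1=y0 if yaw is None else np.radians(yaw)
    d=np.array([x,y,z])-p; dy=(y1-y0+np.pi)%(2*np.pi)-np.pi
    print("dist",np.linalg.norm(d)*1000/n,"turn/row",-dy/n)
    for k in range(n):
        a=y0+dy*k/n; X=np.array([-np.sin(a),np.cos(a),0]); Y=np.array([np.cos(a),np.sin(a),0])
        print(np.round([d@X/n*1000,d@Y/n*1000,-d[2]/n*1000],1).tolist())
E
python3 -c "
from h import *
plan(.495,.425,.15,-63,8)"
```

```text
dist 24.876539982515137 turn/row 0.13734610866504515
[18.2, -8.3, 14.8]
[16.9, -10.7, 14.8]
[15.2, -12.9, 14.8]
[13.3, -14.9, 14.8]
[11.2, -16.6, 14.8]
[8.8, -17.9, 14.8]
[6.3, -19.0, 14.8]
[3.6, -19.6, 14.8]
```

Request:
{"op": "play_rows", "data": {"moves": [[[18,-8,15,0,0,0.137],[17,-11,15,0,0,0.137],[15,-13,15,0,0,0.137],[13,-15,15,0,0,0.137],[11,-17,15,0,0,0.137]]]}}

```text
time_s: 3.5
position: [0.5184, 0.371, 0.1931]
tcp_rot: [[0.637, 0.771, 0.0], [0.771, -0.637, 0.0], [0.0, 0.0, -1.0]]
force: [-1.2, 0.1, -0.4]
opening: 0.999
grasp_force: 0.0
```

Request:
{"op": "play_rows", "data": {"moves": [[[9,-18,15,0,0,0.137],[6,-19,15,0,0,0.137],[4,-20,15,0,0,0.137],[0,0,0,0,0,0],[0,0,0,0,0,0]]], "fingers": 0.5}}

```text
time_s: 4.0
position: [0.4936, 0.4254, 0.1484]
tcp_rot: [[0.888, 0.46, -0.0], [0.46, -0.888, -0.001], [-0.001, 0.001, -1.0]]
force: [0.2, 0.2, 0.9]
opening: 0.758
grasp_force: 0.0
```

```bash
python3 -c "
from h import *
look('w3',['wing_nut_center','wood_ring_center'])"
```

```text
tcp [0.4943 0.4252 0.1491] yaw of tool y -62.7
wing_nut_center [320. 239.] 0.98 [0.4855 0.4224]
```

View pics/w3.png

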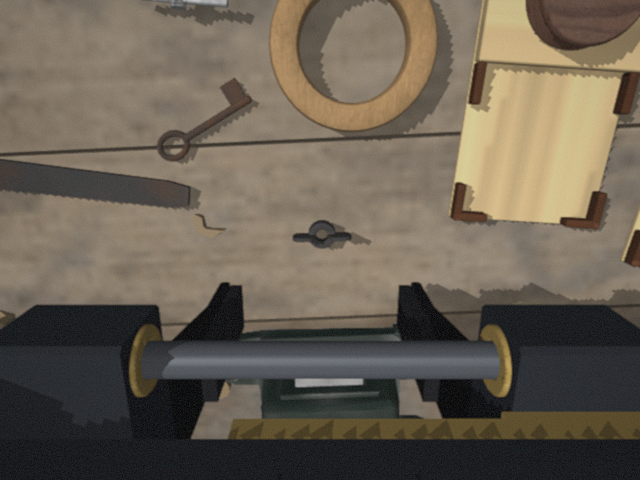

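The nut is centred at (321,236) with its wings horizontal in the picture, which is along the closing line, and the vise is behind it at (330,370). I descend and close.

Request:
{"op": "play_rows", "data": {"moves": [[[-3,-0.5,26,0,0,0],[-3,-0.5,26,0,0,0],[-3,-0.5,26,0,0,0],[0,0,26,0,0,0],[0,0,26,0,0,0]]]}}

```text
time_s: 4.65
position: [0.4863, 0.4222, 0.0187]
tcp_rot: [[0.89, 0.457, 0.002], [0.457, -0.89, 0.001], [0.002, -0.0, -1.0]]
force: [0.1, -0.3, -1.3]
opening: 0.75
grasp_force: 0.0
```

Request:
{"op": "play_rows", "data": {"moves": [[[0,0,0,0,0,0],[0,0,0,0,0,0],[0,0,0,0,0,0],[0,0,0,0,0,0],[0,0,0,0,0,0]]], "fingers": -0.2}}

```text
time_s: 5.15
position: [0.4855, 0.4231, 0.0199]
tcp_rot: [[0.889, 0.457, 0.002], [0.457, -0.889, 0.001], [0.002, -0.0, -1.0]]
force: [0.1, 0.5, 0.1]
opening: 0.428
grasp_force: 0.0
```

```bash
python3 -c "
from h import *
print(bot.read_state()['opening'],bot.read_state()['grasp_force'])
p=look('w4',['wing_nut_center']); cv2.imwrite('pics/w4c.png',cv2.resize(p['image'][150:400,180:460],None,fx=2,fy=2))"
```

```text
0.4278757374173468 0.0
tcp [0.4853 0.423  0.0196] yaw of tool y -62.8
wing_nut_center [329. 307.] 0.56 [0.4888 0.4215]
```

View pics/w4c.png

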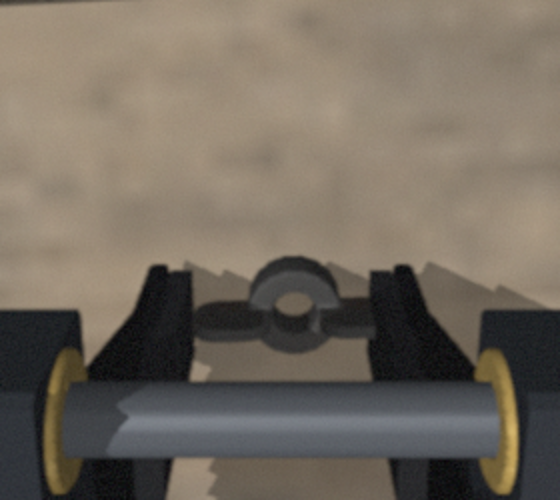

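The fingers are just at the wing tips, with the nut centred between them. I close fully.

Request:
{"op": "play_rows", "data": {"moves": [[[0,0,0,0,0,0],[0,0,0,0,0,0],[0,0,0,0,0,0]]], "fingers": -1}}

```text
time_s: 5.55
position: [0.4849, 0.4227, 0.0186]
tcp_rot: [[0.889, 0.457, 0.0], [0.457, -0.889, -0.0], [0.0, 0.0, -1.0]]
force: [0.9, -0.4, 0.2]
opening: 0.211
grasp_force: 14.5
```

Request:
{"op": "play_rows", "data": {"moves": [[[0,0,0,0,0,0],[0,0,0,0,0,0]]]}}

```text
time_s: 5.75
position: [0.4849, 0.4226, 0.0186]
tcp_rot: [[0.889, 0.457, -0.0], [0.457, -0.889, -0.0], [-0.0, 0.0, -1.0]]
force: [0.3, -1.0, 1.4]
opening: 0.196
grasp_force: 30.0
```

```bash
python3 -c "
from h import *
print(bot.read_state()['opening'],bot.read_state()['grasp_force'])
p=look('w5',['wing_nut_center']); cv2.imwrite('pics/w5c.png',cv2.resize(p['image'][150:400,180:460],None,fx=2,fy=2))"
```

```text
0.19625477551241838 30.001900993374875
tcp [0.4849 0.4227 0.0185] yaw of tool y -62.8
wing_nut_center [319. 308.] 0.84 [0.4863 0.4248]
```

View pics/w5c.png

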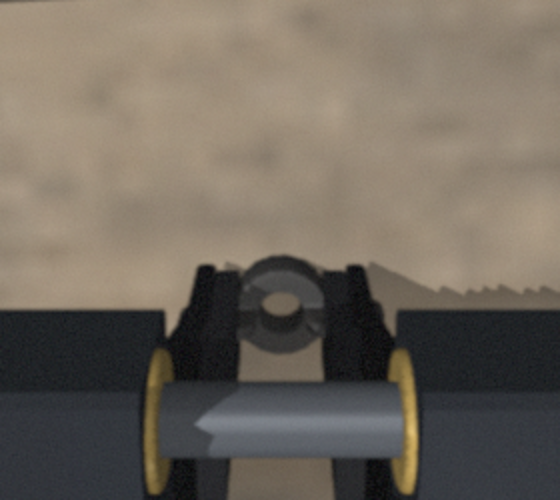

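The hub is held between the pads at 30 N and looks upright. I lift it and see whether it stays.

Request:
{"op": "play_rows", "data": {"moves": [[[0,0,-8,0,0,0],[0,0,-20,0,0,0],[0,0,-30,0,0,0],[0,0,-40,0,0,0],[0,0,-20,0,0,0]]]}}

```text
time_s: 6.35
position: [0.4863, 0.4238, 0.1403]
tcp_rot: [[0.889, 0.457, 0.004], [0.457, -0.889, 0.003], [0.005, -0.001, -1.0]]
force: [1.5, 0.7, 0.3]
opening: 0.198
grasp_force: 30.0
```

```bash
python3 -c "
from h import *
print(bot.read_state()['opening'],bot.read_state()['grasp_force'])
p=bot.capture('wrist');q=bot.capture('side')
a=cv2.resize(p['image'][150:400,180:460],None,fx=1.4,fy=1.4)
b=cv2.resize(q['image'][200:350,290:450],None,fx=2.33,fy=2.33)[:350,:370]
cv2.imwrite('pics/l.png',np.hstack([a[:349],b[:349]]))
plan(.640,.184,.10,-63,8)"
```

```text
0.1978039871858203 29.97881292261809
dist 35.970905116927284 turn/row 0.00045647158523215436
[3.3, 35.5, 5.1]
[3.3, 35.5, 5.1]
[3.3, 35.5, 5.1]
[3.3, 35.5, 5.1]
[3.3, 35.5, 5.1]
[3.3, 35.4, 5.1]
[3.4, 35.4, 5.1]
[3.4, 35.4, 5.1]
```

View pics/l.png

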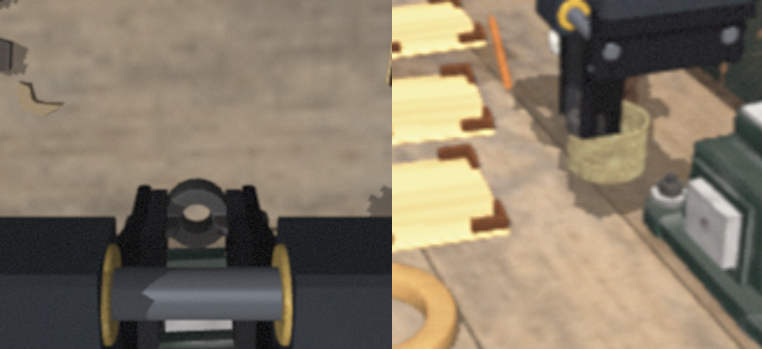

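The nut is lifted and held firmly. The right crop shows the gripper aloft, not touching the tin. On to the nut tray.

Request:
{"op": "play_rows", "data": {"moves": [[[3,35,2,0,0,0],[3,36,2,0,0,0],[3,35,5,0,0,0],[3,36,5,0,0,0],[3,35,5,0,0,0]]]}}

```text
time_s: 6.95
position: [0.5788, 0.2707, 0.1159]
tcp_rot: [[0.889, 0.457, -0.003], [0.457, -0.889, -0.001], [-0.003, -0.001, -1.0]]
force: [0.5, 0.1, -0.7]
opening: 0.197
grasp_force: 30.0
```

Request:
{"op": "play_rows", "data": {"moves": [[[4,36,5,0,0,0],[3,35,5,0,0,0],[4,36,5,0,0,0],[0,0,0,0,0,0],[0,0,0,0,0,0]]]}}

```text
time_s: 7.45
position: [0.6371, 0.181, 0.1009]
tcp_rot: [[0.89, 0.455, -0.003], [0.455, -0.89, 0.0], [-0.003, -0.002, -1.0]]
force: [-0.3, -0.1, -0.4]
opening: 0.197
grasp_force: 30.0
```

```bash
python3 -c "
from h import *
p=look('w6',['wing_nut_tray_pocket','sheave_tray_pocket','ring_tray_pocket','wing_nut_center'])
plan(.640,.1845,.024,-63,5)"
```

```text
tcp [0.6367 0.182  0.1013] yaw of tool y -62.8
wing_nut_tray_pocket [324. 240.] 0.61 [0.6411 0.1816]
sheave_tray_pocket [ 93. 184.] 0.86 [0.6102 0.3192]
ring_tray_pocket [560. 300.] 0.93 [0.674  0.0275]
wing_nut_center [319. 306.] 0.88 [0.6026 0.1651]
dist 15.698398219539419 turn/row 0.001078312872460252
[0.7, 0.1, 15.7]
[0.7, 0.1, 15.7]
[0.7, 0.1, 15.7]
[0.7, 0.1, 15.7]
[0.7, 0.1, 15.7]
```

View pics/w6.png

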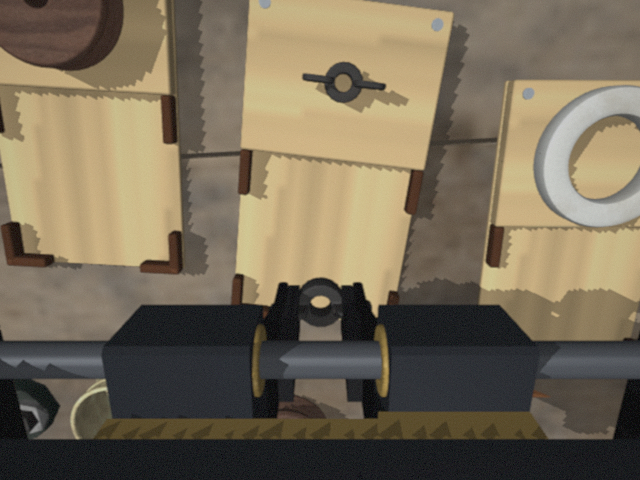

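The nut is held, and its pocket spans columns 238–410, about 4 mm ahead of the TCP. I lower it, release and lift.

Request:
{"op": "play_rows", "data": {"moves": [[[2,0,26,0,0,0],[2,0,26,0,0,0],[0,0,18,0,0,0],[0,0,7.5,0,0,0],[0,0,0,0,0,0]]]}}

```text
time_s: 8.2
position: [0.6405, 0.1845, 0.0242]
tcp_rot: [[0.889, 0.458, -0.002], [0.458, -0.889, -0.0], [-0.002, -0.001, -1.0]]
force: [0.9, 0.1, 0.0]
opening: 0.2
grasp_force: 30.0
```

Request:
{"op": "play_rows", "data": {"moves": [[[0,0,0,0,0,0],[0,0,0,0,0,0],[0,0,0,0,0,0],[0,0,0,0,0,0],[0,0,0,0,0,0]]], "fingers": 0.2}}

```text
time_s: 8.7
position: [0.6417, 0.1838, 0.0255]
tcp_rot: [[0.889, 0.457, 0.001], [0.457, -0.889, 0.0], [0.001, 0.0, -1.0]]
force: [0.2, 0.5, 0.2]
opening: 0.554
grasp_force: 0.0
```

Request:
{"op": "play_rows", "data": {"moves": [[[0,0,-5,0,0,0],[0,0,-25,0,0,0],[0,0,-45,0,0,0],[0,0,-45,0,0,0],[0,0,-20,0,0,0]]]}}

```text
time_s: 9.2
position: [0.6439, 0.1842, 0.1703]
tcp_rot: [[0.889, 0.457, 0.008], [0.457, -0.889, 0.001], [0.008, 0.003, -1.0]]
force: [0.8, 0.5, 0.9]
opening: 0.597
grasp_force: 0.0
```

```bash
python3 -c "
from h import *
p=look('w7',['wing_nut_tray_pocket','wing_nut_center','sheave_center'])
s=bot.read_state();print(s['opening'])
plan(.5005,.139,.10,-67,5)"
```

```text
tcp [0.6451 0.1844 0.1726] yaw of tool y -62.8
wing_nut_tray_pocket [323. 225.] 0.97 [0.6405 0.1806]
wing_nut_center [316. 223.] 0.93 [0.6412 0.187 ]
wing_nut_center [510. 277.] 0.38 [0.6718 0.0286]
sheave_center [292. 391.] 0.97 [0.4981 0.1368]
0.5992788892455835
dist 32.278477705567 turn/row 0.014668008295854129
[-29.1, -4.9, 13.1]
[-29.2, -4.5, 13.1]
[-29.2, -4.0, 13.1]
[-29.3, -3.6, 13.1]
[-29.3, -3.2, 13.1]
```

View pics/w7.png

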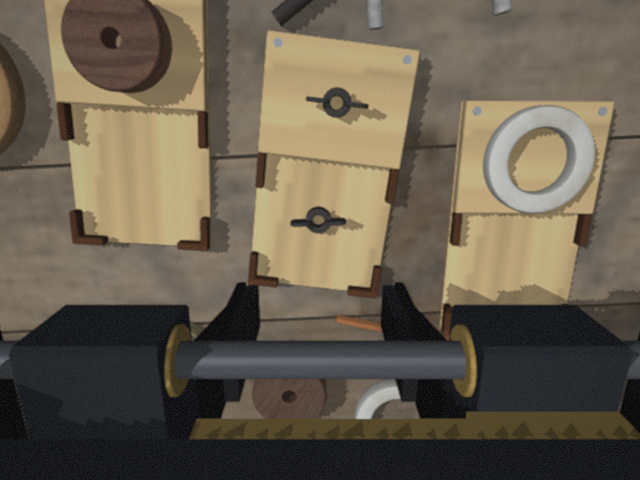

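The nut stands upright in its pocket at (318,220), about 6 mm off the middle, which is fine. The trays of sheave and ring line up with the present tool yaw. Next is the sheave at (290,395).

Request:
{"op": "play_rows", "data": {"moves": [[[-30,-5,10,0,0,0],[-30,-4,10,0,0,0],[-30,-5,10,0,0,0],[-30,-5,12,0,0,0],[-28,-5,10,0,0,0]]], "fingers": 0.72}}

```text
time_s: 9.9
position: [0.4954, 0.137, 0.1107]
tcp_rot: [[0.889, 0.457, -0.005], [0.457, -0.889, -0.0], [-0.005, -0.002, -1.0]]
force: [-0.2, 0.1, -0.1]
opening: 0.847
grasp_force: 0.0
```

Request:
{"op": "play_rows", "data": {"moves": [[[0,0,0,0,0,0],[0,0,0,0,0,0]]]}}

```text
time_s: 10.1
position: [0.4975, 0.1374, 0.1116]
tcp_rot: [[0.89, 0.457, -0.003], [0.457, -0.89, -0.0], [-0.003, -0.001, -1.0]]
force: [1.7, 0.1, 0.1]
opening: 0.856
grasp_force: 0.0
```

```bash
python3 -c "
from h import *
p=look('w8',['sheave_center','ring_center','brass_tin_center'])
s=bot.read_state();print(s['opening'])
plan(.4995,.138,.018,-63,5)"
```

```text
tcp [0.4993 0.1375 0.1122] yaw of tool y -62.8
sheave_center [322. 241.] 0.58 [0.4994 0.1381]
brass_tin_center [150. 187.] 0.65 [0.4857 0.2432]
0.85806940247793
dist 19.002635133159423 turn/row 0.0007306566262283099
[-0.1, -0.1, 19.0]
[-0.1, -0.1, 19.0]
[-0.1, -0.1, 19.0]
[-0.1, -0.1, 19.0]
[-0.1, -0.1, 19.0]
```

View pics/w8.png

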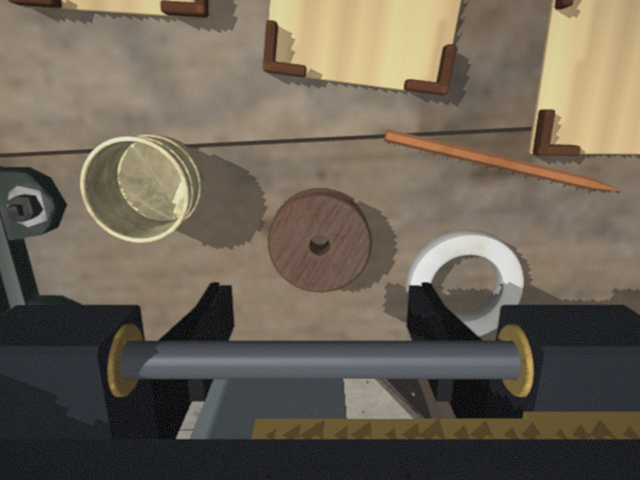

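The sheave is centred at (320,242), with room for the finger between it and the ring at (467,283). I descend and grip.

Request:
{"op": "play_rows", "data": {"moves": [[[0,0,26,0,0,0],[0,0,26,0,0,0],[0,0,22,0,0,0],[0,0,14,0,0,0],[0,0,6,0,0,0]]]}}

```text
time_s: 10.8
position: [0.4991, 0.1377, 0.0177]
tcp_rot: [[0.889, 0.457, -0.001], [0.457, -0.889, -0.0], [-0.001, -0.0, -1.0]]
force: [0.3, 0.8, -0.3]
opening: 0.86
grasp_force: 0.0
```

Request:
{"op": "play_rows", "data": {"moves": [[[0,0,0,0,0,0],[0,0,0,0,0,0],[0,0,0,0,0,0],[0,0,0,0,0,0],[0,0,0,0,0,0]]], "fingers": -1}}

```text
time_s: 11.3
position: [0.4993, 0.1376, 0.0197]
tcp_rot: [[0.889, 0.457, 0.001], [0.457, -0.889, 0.0], [0.001, 0.001, -1.0]]
force: [0.7, -0.0, 1.3]
opening: 0.692
grasp_force: 30.0
```

```bash
python3 -c "
from h import *
s=bot.read_state();print(s['position'],s['opening'],s['grasp_force'])
plan(.6105,.319,.12,-63.5,6)"
```

```text
[0.49926258 0.13760336 0.01969978] 0.6924844179505414 29.985091642301995
dist 39.206943212569854 turn/row 0.002056098304957269
[30.3, -18.4, -16.7]
[30.3, -18.5, -16.7]
[30.2, -18.5, -16.7]
[30.2, -18.6, -16.7]
[30.2, -18.7, -16.7]
[30.1, -18.7, -16.7]
```

Request:
{"op": "play_rows", "data": {"moves": [[[0,0,-8,0,0,0],[0,0,-25,0,0,0],[0,0,-40,0,0,0],[10,0,-40,0,0,0],[30,-15,-5,0,0,0]]]}}

```text
time_s: 11.8
position: [0.529, 0.1681, 0.1422]
tcp_rot: [[0.891, 0.455, 0.006], [0.455, -0.891, -0.0], [0.006, 0.003, -1.0]]
force: [1.4, -0.1, -1.0]
opening: 0.696
grasp_force: 29.9
```

Request:
{"op": "play_rows", "data": {"moves": [[[35,-24,0,0,0,0],[35,-24,0,0,0,0],[35,-24,0,0,0,0],[34,-24,0,0,0,0],[0,0,0,0,0,0]]]}}

```text
time_s: 12.3
position: [0.6096, 0.323, 0.138]
tcp_rot: [[0.888, 0.461, 0.005], [0.461, -0.888, 0.003], [0.006, -0.001, -1.0]]
force: [-0.5, -0.5, 0.0]
opening: 0.697
grasp_force: 29.9
```

Request:
{"op": "play_rows", "data": {"moves": [[[0,0,0,0,0,0],[0,0,0,0,0,0]]]}}

```text
time_s: 12.5
position: [0.6061, 0.3171, 0.1369]
tcp_rot: [[0.89, 0.457, -0.002], [0.457, -0.89, -0.001], [-0.002, -0.0, -1.0]]
force: [-0.0, 0.0, -0.8]
opening: 0.697
grasp_force: 29.9
```

```bash
python3 -c "
from h import *
p=look('w9',['sheave_tray_pocket','sheave_center'])
s=bot.read_state();print(s['opening'],s['grasp_force'])
plan(.6105,.319,.024,-63.5,5)"
```

```text
tcp [0.6062 0.3168 0.137 ] yaw of tool y -62.8
sheave_tray_pocket [319. 225.] 0.7 [0.6084 0.3199]
sheave_center [322. 311.] 0.85 [0.5532 0.2896]
0.6962553133004241 29.902247818827163
dist 22.649124672394308 turn/row 0.002175393981073359
[0.9, -0.1, 22.6]
[0.9, -0.1, 22.6]
[0.9, -0.1, 22.6]
[0.9, -0.1, 22.6]
[0.9, -0.1, 22.6]
```

View pics/w9.png

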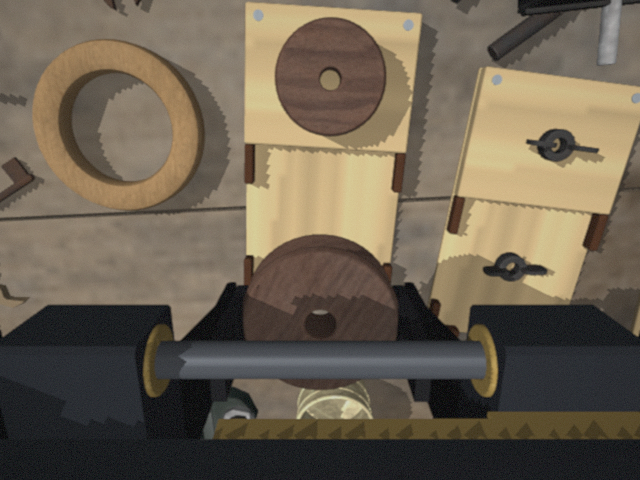

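The sheave is held level above its pocket, centred on columns 245–400, and the tray is aligned. I lower and release.

Request:
{"op": "play_rows", "data": {"moves": [[[2,0,35,0,0,0],[2,-0.5,35,0,0,0],[0,0,25,0,0,0],[0,0,13,0,0,0],[0,0,4.5,0,0,0]]]}}

```text
time_s: 13.15
position: [0.609, 0.319, 0.0237]
tcp_rot: [[0.89, 0.457, -0.005], [0.457, -0.89, -0.002], [-0.005, -0.0, -1.0]]
force: [-5.5, -3.7, 14.4]
opening: 0.694
grasp_force: 30.4
```

Request:
{"op": "play_rows", "data": {"moves": [[[0,0,0,0,0,0],[0,0,0,0,0,0],[0,0,0,0,0,0],[0,0,0,0,0,0]]], "fingers": 0.72}}

```text
time_s: 13.55
position: [0.6114, 0.3207, 0.0257]
tcp_rot: [[0.889, 0.457, 0.002], [0.457, -0.889, 0.001], [0.002, 0.0, -1.0]]
force: [0.2, -0.5, -0.7]
opening: 0.855
grasp_force: 0.0
```

Request:
{"op": "play_rows", "data": {"moves": [[[0,0,-5,0,0,0],[0,0,-25,0,0,0],[0,0,-45,0,0,0],[0,0,-45,0,0,0],[0,0,-10,0,0,0]]]}}

```text
time_s: 14.05
position: [0.6143, 0.3218, 0.1616]
tcp_rot: [[0.889, 0.457, 0.012], [0.457, -0.889, 0.004], [0.012, 0.002, -1.0]]
force: [1.1, 0.5, 1.0]
opening: 0.86
grasp_force: 0.0
```

```bash
python3 -c "
from h import *
p=look('w10',['sheave_tray_pocket','sheave_center'])
plan(.498,.069,.13,-63.,6)"
```

```text
tcp [0.6138 0.3216 0.161 ] yaw of tool y -62.8
sheave_tray_pocket [326. 228.] 0.82 [0.6131 0.3169]
sheave_center [322. 233.] 0.87 [0.6095 0.3184]
dist 46.133300339416145 turn/row 0.0006098734685847281
[-35.9, 28.7, 4.3]
[-35.9, 28.7, 4.3]
[-35.8, 28.7, 4.3]
[-35.8, 28.8, 4.3]
[-35.8, 28.8, 4.3]
[-35.8, 28.8, 4.3]
```

Sheave placed, measured within about 4 mm of its pocket's middle. Now the ring.

Request:
{"op": "play_rows", "data": {"moves": [[[-36,29,4,0,0,0],[-36,29,4,0,0,0],[-36,29,4,0,0,0],[-36,29,4,0,0,0],[-36,29,4,0,0,0]]], "fingers": -0.33}}

```text
time_s: 14.7
position: [0.514, 0.1078, 0.1324]
tcp_rot: [[0.889, 0.458, -0.005], [0.458, -0.889, -0.0], [-0.004, -0.002, -1.0]]
force: [1.2, -0.3, 0.0]
opening: 0.488
grasp_force: 0.0
```

Request:
{"op": "play_rows", "data": {"moves": [[[-18,15,4,0,0,0],[-18,14,4,0,0,0],[0,0,0,0,0,0],[0,0,0,0,0,0],[0,0,0,0,0,0]]]}}

```text
time_s: 15.2
position: [0.4982, 0.0676, 0.126]
tcp_rot: [[0.889, 0.458, -0.001], [0.458, -0.889, 0.0], [-0.0, -0.001, -1.0]]
force: [0.1, -0.0, 0.1]
opening: 0.336
grasp_force: 0.0
```

```bash
python3 -c "
from h import *
p=look('w11',['ring_center'])
print(bot.read_state()['opening'])
ds=bot.silhouettes(p,'ring_center')
for d in ds[:2]:
    c=cv2.findContours(d['pixels'].astype(np.uint8),0,1)[0]; e=cv2.fitEllipse(max(c,key=len)); print(d['confidence'],e,ray(p,e[0],.0105))
"
```

```text
tcp [0.4984 0.0678 0.1262] yaw of tool y -62.7
0.3362528185875343
0.95 ((367.1434631347656, 231.91140747070312), (107.81876373291016, 113.53742218017578), 79.55902862548828) [0.51527404 0.04258917 0.0105    ]
```

View pics/w11.png

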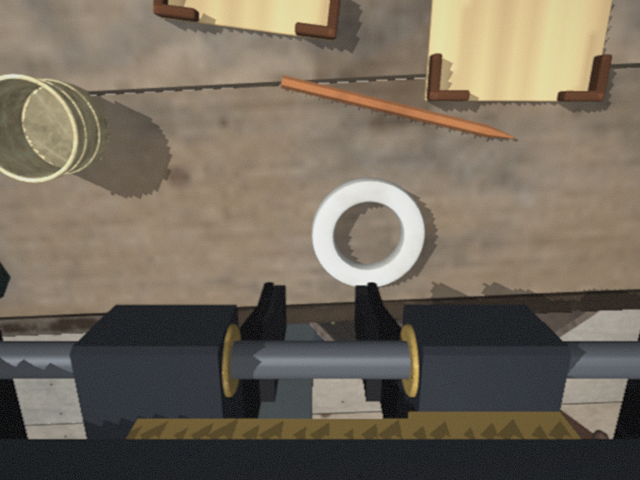

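The ring is centred at (367,232), 30–31 mm along the closing line from the jaw centre at column 321, which puts its wall between the fingers.

Request:
{"op": "play_rows", "data": {"moves": [[[1,0.5,35,0,0,0],[1,0.5,30,0,0,0],[0,0,24,0,0,0],[0,0,14,0,0,0],[0,0,5,0,0,0]]]}}

```text
time_s: 15.85
position: [0.4997, 0.0676, 0.0171]
tcp_rot: [[0.889, 0.458, -0.002], [0.458, -0.889, 0.0], [-0.002, -0.001, -1.0]]
force: [-0.1, 0.1, -0.5]
opening: 0.339
grasp_force: 0.0
```

Request:
{"op": "play_rows", "data": {"moves": [[[0,0,0,0,0,0],[0,0,0,0,0,0],[0,0,0,0,0,0],[0,0,0,0,0,0],[0,0,0,0,0,0]]], "fingers": -1}}

```text
time_s: 16.35
position: [0.5008, 0.0669, 0.0193]
tcp_rot: [[0.889, 0.457, 0.002], [0.457, -0.889, -0.0], [0.001, 0.001, -1.0]]
force: [0.8, 0.9, 2.6]
opening: 0.174
grasp_force: 29.8
```

Request:
{"op": "play_rows", "data": {"moves": [[[0,0,-8,0,0,0],[0,0,-25,0,0,0],[0,0,-35,0,0,0],[0,0,-35,0,0,0],[0,0,0,0,0,0]]]}}

```text
time_s: 16.85
position: [0.5032, 0.0668, 0.126]
tcp_rot: [[0.889, 0.457, 0.01], [0.457, -0.889, -0.001], [0.008, 0.005, -1.0]]
force: [0.8, -0.2, -0.4]
opening: 0.177
grasp_force: 29.8
```

```bash
python3 -c "
from h import *
s=bot.read_state();print(s['position'],s['opening'],s['grasp_force'])
plan(.674-.0137,.0265+.0267,.12,-63.,6)"
```

```text
[0.50322754 0.06675457 0.12603827] 0.17709430172974575 29.751129595533712
dist 26.29530285146261 turn/row 0.0005995042608848422
[22.2, 14.0, 1.0]
[22.3, 14.0, 1.0]
[22.3, 14.0, 1.0]
[22.3, 13.9, 1.0]
[22.3, 13.9, 1.0]
[22.3, 13.9, 1.0]
```

Request:
{"op": "play_rows", "data": {"moves": [[[27,17,0,0,0,0],[27,17,0,0,0,0],[27,17,0,0,0,0],[27,17,0,0,0,0],[27,16,0,0,0,0]]]}}

```text
time_s: 17.35
position: [0.6592, 0.0537, 0.1208]
tcp_rot: [[0.89, 0.457, -0.002], [0.457, -0.89, 0.0], [-0.001, -0.001, -1.0]]
force: [-0.2, -0.8, -0.4]
opening: 0.173
grasp_force: 29.8
```

Request:
{"op": "play_rows", "data": {"moves": [[[0,0,0,0,0,0],[0,0,0,0,0,0],[0,0,0,0,0,0]]]}}

```text
time_s: 17.65
position: [0.6567, 0.0542, 0.1206]
tcp_rot: [[0.889, 0.457, -0.004], [0.457, -0.889, 0.0], [-0.003, -0.002, -1.0]]
force: [0.7, 0.2, 0.1]
opening: 0.173
grasp_force: 29.8
```

```bash
python3 -c "
from h import *
p=look('w12',['ring_tray_pocket','ring_center'])
for d in bot.silhouettes(p,'ring_center')[:2]: print(d['centre'],d['confidence'])
plan(.674-.0137,.0265+.0267,.024,-63.,5)"
```

```text
tcp [0.6568 0.0542 0.1209] yaw of tool y -62.8
ring_tray_pocket [370. 231.] 0.7 [0.6744 0.0276]
[374.1, 262.4] 0.61
[131.4, 114.6] 0.42
dist 19.514013755036764 turn/row 0.0007486426523511724
[0.4, 0.4, 19.5]
[0.4, 0.4, 19.5]
[0.4, 0.4, 19.5]
[0.4, 0.4, 19.5]
[0.4, 0.4, 19.5]
```

View pics/w12.png

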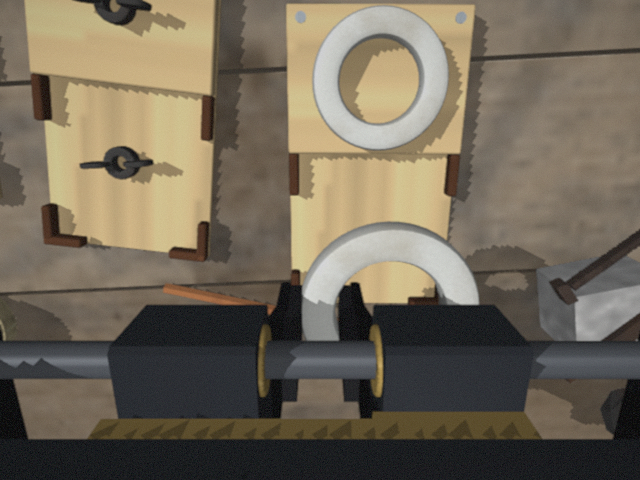

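The ring is held level by its wall above the pocket (pocket centre about (370,231)), and the nut at (122,162) is standing fine. I lower and release.

Request:
{"op": "play_rows", "data": {"moves": [[[1,1,32,0,0,0],[1,1,28,0,0,0],[0,0,22,0,0,0],[0,0,11,0,0,0],[0,0,4,0,0,0]]]}}

```text
time_s: 18.35
position: [0.6604, 0.0532, 0.0234]
tcp_rot: [[0.889, 0.457, -0.002], [0.457, -0.889, 0.0], [-0.002, -0.001, -1.0]]
force: [-0.5, -0.9, 0.7]
opening: 0.174
grasp_force: 29.7
```

Request:
{"op": "play_rows", "data": {"moves": [[[0,0,0,0,0,0],[0,0,0,0,0,0],[0,0,0,0,0,0],[0,0,0,0,0,0]]], "fingers": -0.35}}

```text
time_s: 18.75
position: [0.6622, 0.053, 0.0257]
tcp_rot: [[0.889, 0.457, 0.002], [0.457, -0.889, -0.0], [0.002, 0.001, -1.0]]
force: [-0.1, 0.2, -0.4]
opening: 0.319
grasp_force: 0.0
```

Request:
{"op": "play_rows", "data": {"moves": [[[0,0,-5,0,0,0],[0,0,-25,0,0,0],[0,0,-45,0,0,0],[0,0,-50,0,0,0],[0,0,-50,0,0,0]]]}}

```text
time_s: 19.25
position: [0.661, 0.053, 0.2016]
tcp_rot: [[0.889, 0.457, -0.0], [0.457, -0.889, 0.0], [-0.0, -0.0, -1.0]]
force: [1.1, -1.2, -0.1]
opening: 0.33
grasp_force: 0.0
```

Request:
{"op": "play_rows", "data": {"moves": [[[0,-15,-20,0,0,0],[0,-15,-10,0,0,0],[0,-10,0,0,0,0],[0,0,0,0,0,0],[0,0,0,0,0,0]]]}}

```text
time_s: 19.75
position: [0.6419, 0.0889, 0.2273]
tcp_rot: [[0.889, 0.458, -0.004], [0.458, -0.889, -0.0], [-0.004, -0.002, -1.0]]
force: [0.3, 0.1, 0.9]
opening: 0.328
grasp_force: 0.0
```

```bash
python3 -c "
from h import *
p=look('w13')
for d in bot.silhouettes(p,'ring_center')[:3]: print(d['centre'],d['confidence'],ray(p,d['centre'],.014))"
```

```text
tcp [0.6423 0.0885 0.2274] yaw of tool y -62.8
sheave_center [220. 152.] 0.66 [0.6418 0.1872]
sheave_center [ 54. 112.] 0.63 [0.6083 0.3238]
wing_nut_center [219. 152.] 0.92 [0.6416 0.1883]
wing_nut_center [ 56. 114.] 0.63 [0.6073 0.3224]
ring_tray_pocket [397. 203.] 0.94 [0.6723 0.0271]
wing_nut_tray_pocket [227. 157.] 0.86 [0.6397 0.1808]
wing_nut_tray_pocket [ 96. 275.] 0.26 [0.4783 0.2485]
brass_tin_center [ 95. 275.] 0.95 [0.4883 0.2438]
[393.2, 180.7] 0.56 [0.68878312 0.0427627  0.014     ]
```

View pics/w13.png

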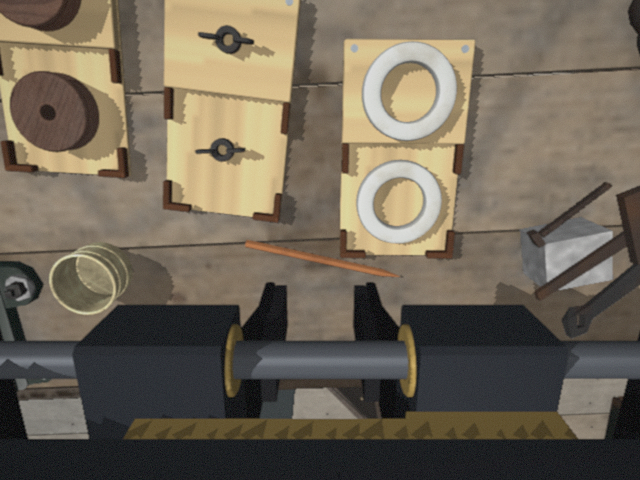

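All three parts lie flat and central: ring at (398,201), nut at (222,150), and sheave at (53,112) once its height parallax is allowed for. The tin is unmoved. I hand in.

```bash
python3 -c "
from rig import bot
print(bot.hand_in())"
```

```text
the job is handed in; nothing more can be done
None
```

I handed the job in at about 20 s: the sheave, pale ring and wing nut each lie flat in their own pocket, roughly 2–8 mm off its middle by the last camera measurements, and the tin and big wooden ring were left alone; no verdict came back.

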